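# Line up the stone blocks and scan them into stock

### The job

Stand all the sawn green stone blocks, labels up, in one straight and square row centred on the dark line of the low shelf, each no more than a finger's width from the next. Then take the hand scanner and read the labels on their tops where they stand, from the tallest block down to the shortest, holding the beam steady on the middle of each label for a good second. Lay the scanner back in its cradle the way it lay, leave the row neat, and leave the yellow tub where it is.

Things in the scene. Friction and masses are not known exactly. Their poses are not given: they have to be found in the camera images.
- stone1: sawn dark green stone block, 54 x 54 mm square and 66 mm tall (tallest of the five kinds; may be absent), stands upright loose on the bench; origin at the centre of its underside, z up, x and y square to its sides
- label1 (a point): centre of the white barcode label (30 x 22 mm) on the top face of the 66 mm block, z pointing straight out of the label
- stone2: sawn dark green stone block, 54 x 54 mm square and 56 mm tall (second tallest of the five kinds; may be absent), stands upright loose on the bench; origin at the centre of its underside, z up, x and y square to its sides
- label2 (a point): centre of the white barcode label (30 x 22 mm) on the top face of the 56 mm block, z pointing straight out of the label
- stone3: sawn dark green stone block, 54 x 54 mm square and 46 mm tall (middle-height of the five kinds; may be absent), stands upright loose on the bench; origin at the centre of its underside, z up, x and y square to its sides
- label3 (a point): centre of the white barcode label (30 x 22 mm) on the top face of the 46 mm block, z pointing straight out of the label
- stone4: sawn dark green stone block, 54 x 54 mm square and 36 mm tall (second shortest of the five kinds; may be absent), stands upright loose on the bench; origin at the centre of its underside, z up, x and y square to its sides
- label4 (a point): centre of the white barcode label (30 x 22 mm) on the top face of the 36 mm block, z pointing straight out of the label
- stone5: sawn dark green stone block, 54 x 54 mm square and 26 mm tall (shortest of the five kinds; may be absent), stands upright loose on the bench; origin at the centre of its underside, z up, x and y square to its sides
- label5 (a point): centre of the white barcode label (30 x 22 mm) on the top face of the 26 mm block, z pointing straight out of the label
- row_line (a point): middle of the dark line along the low wooden shelf; the point is on the shelf's top surface, 50 mm above the bench. y runs along the line, x across the shelf (away from the robot), z up. The top is 400 mm along y and 160 mm along x, without a rim; fixed to the bench
- scanner: cordless hand scanner, 180 mm long, 180 g, lying in the grey cradle: straight black handle 30 mm wide (y), 26 mm high, from x = -80 to +50 mm; wider grey head at the +x end (44 mm wide, to x = 95 mm, z from -2 to 52 mm). Origin under the handle near the centre of mass, x along the handle to the head, z up. Grip across the handle at the origin, 13 mm up, where the cradle is cut away
- beam (a point): middle of the scanner's window, at x = 86.4, y = 0, z = 6.6 mm of the scanner's frame; z is the beam, leaving forward and down at 45 degrees (0.707, 0, -0.707 in the scanner's frame). It reads a label it meets near the middle, 40 to 110 mm away, up to 60 degrees off square; scanner level and 70 mm off, the label's centre is at x = 135.9, z = -42.9 mm of the scanner's frame
- cradle_rest (a point): rest point of the scanner's grey cradle, 16 mm above the bench: the scanner's origin and axes coincide with it when the scanner is home. The cradle is fixed; two saddles at x = -62 and +40 mm, each 16 mm long, hold the handle between lips that rise 12 mm, with 6 mm of play each side
- tub: open yellow plastic tub 100 x 85 x 55 mm high, between the shelf and the cradle; origin under it; not to be moved
Mind the look-alikes: they are no part of the job. What is shaped like the stone3 but purple is not meant. What is shaped like the stone1 but orange is not meant.

How it is judged:
On the way, in this order (a step that is already met when the one before it is completed fails the run):
1. all the blocks present stand in a neat row on the shelf line (x of stone1 in the frame of row_line between -0.012 and 0.012 m and y of stone1 in the frame of row_line between -0.175 and 0.175 m and z of stone1 in the frame of row_line between -0.005 and 0.005 m and angle between each of label1, label2, label3, label4, label5's own z axis and vertical below 0.1 rad and (angle between the x axis of stone1 and the x axis of row_line, either way round below 0.17 rad or angle between the x axis of stone1 and the y axis of row_line, either way round below 0.17 rad) and linear speed of each of stone1, stone2, stone3, stone4, stone5 below 0.03 m/s and (horizontal distance between stone1 and stone2 below 0.08 m or horizontal distance between stone1 and stone3 below 0.08 m or horizontal distance between stone1 and stone4 below 0.08 m or horizontal distance between stone1 and stone5 below 0.08 m) and x of stone2 in the frame of row_line between -0.012 and 0.012 m and y of stone2 in the frame of row_line between -0.175 and 0.175 m and z of stone2 in the frame of row_line between -0.005 and 0.005 m and (angle between the x axis of stone2 and the x axis of row_line, either way round below 0.17 rad or angle between the x axis of stone2 and the y axis of row_line, either way round below 0.17 rad) and (horizontal distance between stone2 and stone1 below 0.08 m or horizontal distance between stone2 and stone3 below 0.08 m or horizontal distance between stone2 and stone4 below 0.08 m or horizontal distance between stone2 and stone5 below 0.08 m) and x of stone3 in the frame of row_line between -0.012 and 0.012 m and y of stone3 in the frame of row_line between -0.175 and 0.175 m and z of stone3 in the frame of row_line between -0.005 and 0.005 m and (angle between the x axis of stone3 and the x axis of row_line, either way round below 0.17 rad or angle between the x axis of stone3 and the y axis of row_line, either way round below 0.17 rad) and (horizontal distance between stone3 and stone1 below 0.08 m or horizontal distance between stone3 and stone2 below 0.08 m or horizontal distance between stone3 and stone4 below 0.08 m or horizontal distance between stone3 and stone5 below 0.08 m) and x of stone4 in the frame of row_line between -0.012 and 0.012 m and y of stone4 in the frame of row_line between -0.175 and 0.175 m and z of stone4 in the frame of row_line between -0.005 and 0.005 m and (angle between the x axis of stone4 and the x axis of row_line, either way round below 0.17 rad or angle between the x axis of stone4 and the y axis of row_line, either way round below 0.17 rad) and (horizontal distance between stone4 and stone1 below 0.08 m or horizontal distance between stone4 and stone2 below 0.08 m or horizontal distance between stone4 and stone3 below 0.08 m or horizontal distance between stone4 and stone5 below 0.08 m) and x of stone5 in the frame of row_line between -0.012 and 0.012 m and y of stone5 in the frame of row_line between -0.175 and 0.175 m and z of stone5 in the frame of row_line between -0.005 and 0.005 m and (angle between the x axis of stone5 and the x axis of row_line, either way round below 0.17 rad or angle between the x axis of stone5 and the y axis of row_line, either way round below 0.17 rad) and (horizontal distance between stone5 and stone1 below 0.08 m or horizontal distance between stone5 and stone2 below 0.08 m or horizontal distance between stone5 and stone3 below 0.08 m or horizontal distance between stone5 and stone4 below 0.08 m)), for 0.3 s.
2. the label of the tallest (66 mm) block is read: beam kept within 10 mm of the label's centre, 35 to 115 mm away, for 0.8 s (x of label1 in the frame of beam between -0.01 and 0.01 m and y of label1 in the frame of beam between -0.01 and 0.01 m and z of label1 in the frame of beam between 0.035 and 0.115 m and angle between the z axis of beam and the z axis of label1, either way round below 1.05 rad and z of stone1 in the frame of row_line above -0.005 m and angle between label1's own z axis and vertical below 0.1 rad), for 0.8 s.
3. the label of the second tallest (56 mm) block is read: beam kept within 10 mm of the label's centre, 35 to 115 mm away, for 0.8 s (x of label2 in the frame of beam between -0.01 and 0.01 m and y of label2 in the frame of beam between -0.01 and 0.01 m and z of label2 in the frame of beam between 0.035 and 0.115 m and angle between the z axis of beam and the z axis of label2, either way round below 1.05 rad and z of stone2 in the frame of row_line above -0.005 m and angle between label2's own z axis and vertical below 0.1 rad), for 0.8 s.
4. the label of the middle-height (46 mm) block is read: beam kept within 10 mm of the label's centre, 35 to 115 mm away, for 0.8 s (x of label3 in the frame of beam between -0.01 and 0.01 m and y of label3 in the frame of beam between -0.01 and 0.01 m and z of label3 in the frame of beam between 0.035 and 0.115 m and angle between the z axis of beam and the z axis of label3, either way round below 1.05 rad and z of stone3 in the frame of row_line above -0.005 m and angle between label3's own z axis and vertical below 0.1 rad), for 0.8 s.
5. the label of the second shortest (36 mm) block is read: beam kept within 10 mm of the label's centre, 35 to 115 mm away, for 0.8 s (x of label4 in the frame of beam between -0.01 and 0.01 m and y of label4 in the frame of beam between -0.01 and 0.01 m and z of label4 in the frame of beam between 0.035 and 0.115 m and angle between the z axis of beam and the z axis of label4, either way round below 1.05 rad and z of stone4 in the frame of row_line above -0.005 m and angle between label4's own z axis and vertical below 0.1 rad), for 0.8 s.
6. the label of the shortest (26 mm) block is read: beam kept within 10 mm of the label's centre, 35 to 115 mm away, for 0.8 s (x of label5 in the frame of beam between -0.01 and 0.01 m and y of label5 in the frame of beam between -0.01 and 0.01 m and z of label5 in the frame of beam between 0.035 and 0.115 m and angle between the z axis of beam and the z axis of label5, either way round below 1.05 rad and z of stone5 in the frame of row_line above -0.005 m and angle between label5's own z axis and vertical below 0.1 rad), for 0.8 s.
At the end, for the whole second after the job is handed in: every block present is upright and at rest on the shelf, within 12 mm of the line, square within 10 degrees, its centre within 80 mm of a neighbour's; the scanner rests in its cradle within 20 mm lengthwise, 12 mm sideways, 6 mm in height, head the same way as at the start (all of step 1 and x of scanner in the frame of cradle_rest between -0.02 and 0.02 m and y of scanner in the frame of cradle_rest between -0.012 and 0.012 m and z of scanner in the frame of cradle_rest between -0.006 and 0.006 m and angle between the x axis of scanner and the x axis of cradle_rest, either way round below 0.15 rad and angle between scanner's own z axis and vertical below 0.12 rad and linear speed of scanner below 0.03 m/s and x of beam in the frame of cradle_rest above 0.05 m); the robot touches nothing.
It fails at once if the tub is shoved more than 40 mm or knocked over (distance of tub from where it was at the start of the episode above 0.04 m or angle between tub's own z axis and vertical above 0.5 rad).
Of stone1, stone2, stone3, stone4, stone5 only 4 to 5 are there at a start; the rules pass over those that are not, and their reading is None.
At some moment in a run one of stone3, stone4, stone5 may be knocked a few centimetres aside while the robot is not near it.
It also fails if it takes over 208 s, if anything falls off the work surface, if the arm or the gripper's body presses on something with over 40 N, if the wrist force passes 120 N, or if a joint passes its speed limit or range.

### The arm

A 7-joint arm with a two-finger parallel gripper is mounted at the origin on the work surface. World frame = base frame: x ahead of the robot, y to its left, z up, the work surface at z = 0. Lengths are in m, angles in rad, forces in N, time in s.
With the tool pointing down it reaches from about 0.4 to 0.85 m from the base axis. Payload 10.4 kg.
Tool frame: the origin (TCP) lies at the very end of the fingers, on their centre line; the grasp point (between the pads) lies 19 mm behind it (manip.grip_point_offset is the distance from the TCP to the grasp point, in m); z points along the fingers, y is the line along which they close (so a half turn about z gives the same grasp; the last joint's range is limited). The gripper opens to 85 mm and grips with 20 to 120 N. Pads are 22 mm wide; open, the fingers measure 114 mm over their backs; the gripper's body (76 mm by 85 mm) begins 54 mm behind the grasp point. The pads swing forward as they close: fully open they stand 13 mm farther back than shut.
Start: joints at [1.303, 0.332, -0.065, 1.46, 0.022, 1.35, -0.088], TCP at [0.151, -0.606, 0.231] pointing down, gripper open.
Joint ranges: [-2.6, 2.6], [-0.5, 2.12], [-1.47, 1.34], [0.16, 2.42], [-1.27, 4.41], [0.06, 2.06], [-2.6, 2.6]. Speed limits (rad/s): [2.22, 2.22, 2.79, 2.79, 3.14, 3.14, 3.14].

### API

Orientations are given as a unit quaternion [x, y, z, w].
In Python, from workcell import manip gives the robot as it stands. The module is installed in compiled form; this text tells all that it offers.
- The arm moves only by the tool step_arm, never from a script. Its argument "moves" is a list of rows, each a list of 7 numbers: the closure, from 0 (fully open) to 1 (shut), then the shift along the world's x, y, z in mm, then the turn, a rotation vector about the world's x, y, z in rad. In form: [[grip, tx, ty, tz, ax, ay, az], ...]. A call has 1 to 10 rows; each row is the pose to reach, as a shift and turn from the pose commanded when the call began; what a row does not reach only later rows make up. A row lasts 1/10 s, in which the tool goes at most 50 mm and 8.59 degrees, less where a joint would pass 70% of its speed; a pose out of reach is approached as far as the arm can. A call with a gripper value outside its range is refused whole. The fingers move at their own pace and stop on an object; "grip_force" is the grip in N (left out, the last holds). Time passes only in rows, so rows that repeat a pose let the fingers close. It gives the time, the measured TCP pose, the force, the opening and the grip force at its end, in the units of the state.
- manip.get_obs(): the state, without advancing time (a new reading comes with each control period).
- manip.camera(name): name is "side" or "top"; returns a dict with "image" (400x640x3 uint8, blue, green, red), "K" (3x3 intrinsics, pixels), "rvec" (rotation vector, rad) and "tvec" (3), from world to camera coordinates, as OpenCV has them. Camera axes: x right, y down, z forward; pixel columns grow to the right and rows downward; lengths in m; the calibration is good to about 2 mm. A picture is of the moment at which its call begins. There is no depth.
- manip.hand_in(): hands the job in; it is judged then, once.
The state is a dict: "clock": time; "joint_pos": joint angles; "joint_velocities": joint speeds; "tau": joint torques, N m; "position": TCP position; "ee_rot": TCP orientation; "ft_force": force on the tool from outside, world axes, zero at the start; "torque": the same for the moment, N m; "grip_width": opening from 0.0 (shut) to 1.0 (fully open); "grasp_force": force on a finger pad.
Only numpy, scipy, OpenCV 4.12 (cv2) and the standard library are available. Lean on these libraries where they do the work, as an engineer would, in place of code of your own. Each camera call takes 0.05 s, during which the arm holds its last target. There are 200 camera calls.

## Working session

There is one attempt and no reset: what is moved stays moved. The work goes in short steps, Python scripts to look and compute and a tool call to move; the robot and the scene stay as the last step left them, time stands still between calls to the robot, and variables do not carry over. Pictures are saved under pics/ and viewed, at most 14 in all, crops included, and the job is handed in when it is done.

Besides the shell and the picture viewer there is one more tool, called as name([rows], argument=value, ...), one row to a line, values as JSON. step_arm: Moves the arm, as the interface text tells. Its arguments: {"type":"object","properties":{"moves":{"type":"array","items":{"type":"array","items":{"type":"number"}}},"grip_force":{"type":"number"}},"required":["moves"]}

```bash
mkdir -p pics; cat > h.py <<'E'
import numpy as np, cv2
from workcell import manip
def cam(n):
    c=manip.camera(n); R=cv2.Rodrigues(np.array(c["rvec"],float))[0]
    return c["image"].copy(),np.array(c["K"],float),R,np.array(c["tvec"],float).ravel()
def ray(c,uv,z):
    _,K,R,t=c; d=R.T@np.linalg.inv(K)@np.array([uv[0],uv[1],1.]); o=-R.T@t
    return o+d*(z-o[2])/d[2]
def proj(c,p):
    _,K,R,t=c; q=K@(R@np.array(p,float)+t); return q[:2]/q[2]
E
python3 - <<'E'
from h import *
for n in("top","side"):
    c=cam(n); cv2.imwrite(f"pics/{n}0.png",c[0]); print(n,c[1][0,0],-c[2].T@c[3],c[2][2])
o=manip.get_obs(); print(o, manip.grip_point_offset)
E
```

```text
top 389.6267960223279 [0.3968886  0.04121349 0.99913567] [ 0.1289381  -0.02488067 -0.99134047]
side 389.7293676578351 [ 0.45510418 -0.63669776  0.77877845] [ 0.04483786  0.68272157 -0.7293016 ]
{'clock': 0.1, 'joint_pos': array([ 1.30343138,  0.33279443, -0.06468054,  1.46084459,  0.0215575 ,
        1.34990446, -0.08852773]), 'joint_velocities': array([-0.00304685, -0.00043438,  0.00186893, -0.0013949 , -0.00011641,
        0.00082088,  0.00022097]), 'tau': array([ 2.81188797e-03, -6.26747990e+01,  5.04643342e-02, -3.92427993e+01,
        1.63919572e-02,  7.00527162e-03,  8.23943810e-05]), 'position': array([ 0.15137419, -0.60604878,  0.23061041]), 'ee_rot': array([ 9.92522640e-01,  1.22059061e-01, -8.76401815e-05, -6.22791411e-04]), 'ft_force': array([-0.85555505,  0.50262471,  0.58069378]), 'torque': array([ 0.04250046,  0.01812061, -0.01551006]), 'grasp_force': 0.0, 'grip_width': 1.0037718582936068} 0.0187
```

View pics/top0.png

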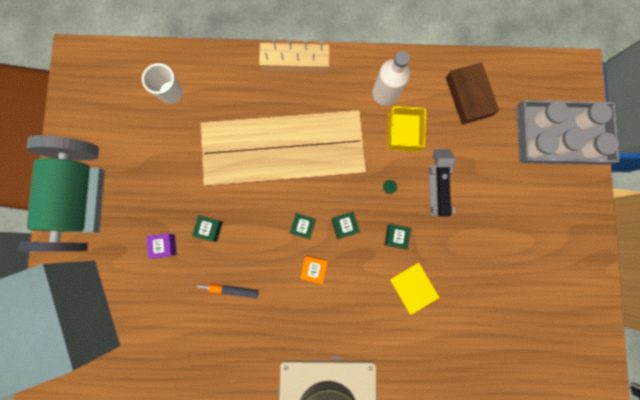

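View pics/side0.png

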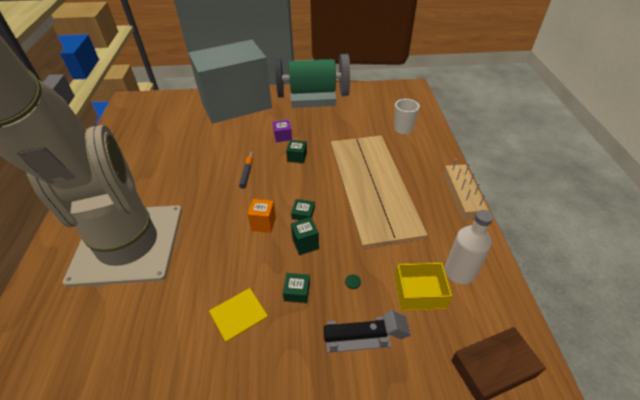

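The top view shows four green blocks with labels at about (207,228), (303,226), (346,225) and (398,237). The look-alikes are purple at (161,245) and orange at (314,270). There is also a flat green disc at (390,187), the tub at (407,128) and the scanner at (442,185). The side view shows the same four blocks at (297,150), (303,209), (305,235) and (297,287).

```bash
cat >> h.py <<'E'
def mask(c,lo,hi):
    return cv2.inRange(cv2.cvtColor(c[0],cv2.COLOR_BGR2HSV),lo,hi)
def blobs(m,mn=100):
    m=cv2.morphologyEx(m,cv2.MORPH_CLOSE,np.ones((3,3)))
    n,l,s,ce=cv2.connectedComponentsWithStats(m)
    return [(s[i],ce[i],(l==i)) for i in range(1,n) if s[i,4]>=mn]
def labels(c,mn=40,mx=400,region=None):
    "white blobs whose surroundings are dark green; sub-pixel centre by saturation/brightness weights"
    hsv=cv2.cvtColor(c[0],cv2.COLOR_BGR2HSV)
    g=cv2.inRange(hsv,(50,60,10),(95,255,140)); out=[]
    w=cv2.inRange(hsv,(0,0,110),(180,70,255))
    w=cv2.morphologyEx(w,cv2.MORPH_CLOSE,np.ones((5,5)))
    n,l,s,ce=cv2.connectedComponentsWithStats(w)
    for i in range(1,n):
        if not 15<=s[i,4]<=mx: continue
        b=(l==i).astype(np.uint8); ringm=cv2.dilate(b,np.ones((7,7)))-cv2.dilate(b,np.ones((3,3)))
        if g[ringm>0].mean()/255<.5: continue
        r=cv2.minAreaRect(cv2.findContours(b,0,2)[0][0]); out.append((ce[i],s[i,4],r))
    return out
def tri(c1,u1,c2,u2):
    P=[c[1]@np.c_[c[2],c[3]] for c in(c1,c2)]
    X=cv2.triangulatePoints(P[0],P[1],np.array(u1,float).reshape(2,1),np.array(u2,float).reshape(2,1)).ravel(); return X[:3]/X[3]
E
python3 - <<'E'
from h import *
t=cam("top");s=cam("side")
lt,ls=labels(t),labels(s)
print([ (x[0].round(1),x[1]) for x in lt]);print([ (x[0].round(1),x[1]) for x in ls])
for a in lt:
  for b in ls:
    X=tri(t,a[0],s,b[0]); e=np.linalg.norm(proj(t,X)-a[0])+np.linalg.norm(proj(s,X)-b[0])
    if e<4: print(a[0].round(1),b[0].round(1),X.round(4),round(e,2))
hs=lambda c,lo,hi:blobs(mask(c,lo,hi))
# shelf line, scanner crops
a=cv2.resize(t[0][205:260,180:430],None,fx=3.2,fy=3.2,interpolation=2)
b=cv2.resize(t[0][100:220,195:465],None,fx=2.96,fy=2.96,interpolation=2)
d=cv2.resize(s[0][135:355,240:420],None,fx=1,fy=1)
w=800;a=cv2.resize(a,(w,176));b=cv2.resize(b,(w,356));cv2.imwrite("pics/crop1.png",np.vstack([a,b]))
E
```

```text
[(array([345.8, 224.5]), np.int32(174)), (array([302.3, 225.5]), np.int32(169)), (array([204.8, 227.8]), np.int32(180)), (array([398.6, 236. ]), np.int32(168))]
[(array([296.1, 145.1]), np.int32(67)), (array([302.4, 206.5]), np.int32(96)), (array([304.1, 227.1]), np.int32(122)), (array([295.7, 283.1]), np.int32(156))]
[345.8 224.5] [302.4 206.5] [ 0.4445 -0.0317  0.1325] 1.46
[345.8 224.5] [304.1 227.1] [ 0.4466 -0.0374  0.0668] 0.24
[302.3 225.5] [296.1 145.1] [0.437  0.0621 0.2344] 2.91
[302.3 225.5] [302.4 206.5] [0.4443 0.0675 0.0266] 0.21
[302.3 225.5] [304.1 227.1] [ 0.4468  0.0698 -0.0603] 1.05
[204.8 227.8] [296.1 145.1] [0.4343 0.3023 0.0477] 0.4
[204.8 227.8] [302.4 206.5] [ 0.4441  0.4067 -0.335 ] 2.51
[204.8 227.8] [304.1 227.1] [ 0.4479  0.4569 -0.5192] 3.86
[398.6 236. ] [295.7 283.1] [ 0.4218 -0.1709  0.0364] 0.16
```

View pics/crop1.png

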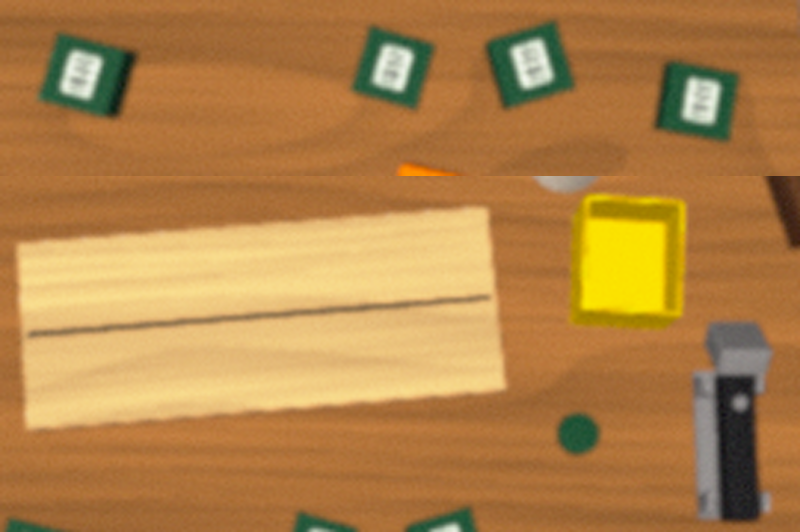

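The crop shows four dark green blocks with white labels. The fifth kind isn't there, and the flat green disc isn't a block. By triangulated height, (346,225) is 66 mm = stone1, (205,228) is 46 mm = stone3, (398,236) is 36 mm = stone4 and (302,226) is 26 mm = stone5; stone2 is absent. The purple and orange blocks fail on colour. Next I'll measure the angles, the shelf line and the scanner.

```bash
cat >> h.py <<'E'
def face(c,uv,z):
    "top-face green+label contour around a label -> corners in world, angle deg mod 90, centre"
    hsv=cv2.cvtColor(c[0],cv2.COLOR_BGR2HSV)
    m=cv2.inRange(hsv,(50,60,52),(95,255,160)); u,v=map(int,uv)
    cv2.circle(m,(u,v),6,255,-1)
    k=np.zeros_like(m); cv2.circle(k,(u,v),19,255,-1); m&=k
    m=cv2.morphologyEx(m,cv2.MORPH_OPEN,np.ones((3,3)))
    n,l,s,_=cv2.connectedComponentsWithStats(m); ct=cv2.findContours((l==l[v,u]).astype(np.uint8),0,1)[0][0][:,0]
    P=np.array([ray(c,p,z)[:2] for p in ct],np.float32)*1000
    return cv2.minAreaRect(P)
E
python3 - <<'E'
from h import *
t=cam("top");s=cam("side")
for (uv,h) in [((345.8,224.5),66),((204.8,227.8),46),((398.6,236),36),((302.3,225.5),26)]:
    print(h,ray(t,uv,h/1000).round(4),face(t,uv,h/1000))
    l=[x for x in labels(t) if np.hypot(*(x[0]-uv))<3][0]; print('  label ang px',l[2])
# shelf line
hsv=cv2.cvtColor(t[0],cv2.COLOR_BGR2HSV)
g=t[0].min(2); g=hsv[...,2]
pts=[]
for u in range(212,358):
    v0=152-(u-205)*10/155; vs=np.arange(int(v0)-5,int(v0)+6); w=np.clip(g[vs,u].max()-40-g[vs,u].astype(float),0,None)
    if w.sum()>0: pts.append((u,(vs*w).sum()/w.sum()))
pts=np.array(pts); vx,vy,x0,y0=cv2.fitLine(pts.astype(np.float32),cv2.DIST_HUBER,0,.01,.01).ravel()
Y=lambda u:(u,y0+vy/vx*(u-x0))
m=cv2.inRange(hsv,(10,40,150),(30,160,255)); bl=max(blobs(m[90:200].copy() if 0 else m,2000),key=lambda b:b[0][4])
ct=max(cv2.findContours(bl[2].astype(np.uint8),0,1)[0],key=cv2.contourArea)[:,0]
P=np.array([ray(t,p,.05)[:2] for p in ct],np.float32)*1000; r=cv2.minAreaRect(P); print('shelf',r, cv2.boxPoints(r))
a,b=ray(t,Y(212),.05),ray(t,Y(358),.05); print('line',a,b,np.degrees(np.arctan2(*(b-a)[[0,1]])))
# scanner handle
m=cv2.inRange(hsv,(0,0,0),(180,255,45)); m[:150]=0;m[225:]=0;m[:,:420]=0;m[:,465:]=0
ct=max(cv2.findContours(m,0,1)[0],key=cv2.contourArea)[:,0]
P=np.array([ray(t,p,.042)[:2] for p in ct],np.float32)*1000; r=cv2.minAreaRect(P);print('handle',r,cv2.boxPoints(r))
m=cv2.inRange(hsv,(15,150,100),(35,255,255)); m[:90]=0;m[160:]=0
ct=max(cv2.findContours(m,0,1)[0],key=cv2.contourArea)[:,0]
P=np.array([ray(t,p,.055)[:2] for p in ct],np.float32)*1000; print('tub top',cv2.boundingRect(P),cv2.minAreaRect(P))
E
```

```text
66 [ 0.4463 -0.0375  0.066 ] ((445.5978088378906, -35.72901916503906), (48.349159240722656, 52.17808151245117), 18.039888381958008)
  label ang px ((345.76416015625, 224.42454528808594), (15.247020721435547, 11.950366973876953), 74.05460357666016)
46 [0.4337 0.3027 0.046 ] ((433.2096252441406, 300.3719787597656), (52.50832748413086, 48.85016632080078), 75.74105834960938)
  label ang px ((204.68809509277344, 227.70643615722656), (11.877047538757324, 15.325221061706543), 16.699241638183594)
36 [ 0.4217 -0.171   0.036 ] ((421.423095703125, -168.16848754882812), (53.561283111572266, 49.573707580566406), 80.14362335205078)
  label ang px ((398.5699768066406, 236.00999450683594), (11.879395484924316, 14.566399574279785), 8.130102157592773)
26 [0.4441 0.0676 0.026 ] ((443.78851318359375, 67.52931213378906), (48.11982727050781, 48.38533020019531), 75.08893585205078)
  label ang px ((302.23529052734375, 225.558837890625), (11.884245872497559, 14.55213737487793), 14.03624439239502)
shelf ((637.8132934570312, 121.20496368408203), (173.26124572753906, 408.6788635253906), 7.039280891418457) [[526.7939  313.3876 ]
 [576.8774  -92.21081]
 [748.8327  -70.97768]
 [698.7492  334.62073]]
line [0.61975596 0.29394915 0.05      ] [ 0.65756849 -0.0678832   0.05      ] 174.0340807339964
handle ((535.6918334960938, -283.2384338378906), (116.22407531738281, 28.989276885986328), 1.1917508840560913) [[ 477.29092 -269.95557]
 [ 477.89383 -298.9386 ]
 [ 594.0928  -296.5213 ]
 [ 593.48987 -267.53827]]
tub top (611, -284, 170, 175) ((695.5167236328125, -197.09927368164062), (166.49110412597656, 176.04881286621094), 1.210344910621643)
```

step_arm([
  [0,270,435,-60,0,0,1.154],
  [0,270,435,-60,0,0,1.154],
  [0,270,435,-60,0,0,1.154],
  [0,270,435,-60,0,0,1.154],
  [0,270,435,-60,0,0,1.154],
  [0,270,435,-60,0,0,1.154],
  [0,270,435,-60,0,0,1.154],
  [0,270,435,-60,0,0,1.154],
  [0,270,435,-60,0,0,1.154],
  [0,270,435,-60,0,0,1.154],
], grip_force=40)

```text
clock: 1.3
position: [0.4141, -0.1827, 0.1733]
ee_rot: [0.765, 0.644, 0.0, 0.001]
ft_force: [1.2, -1.1, -0.2]
grip_width: 1.0
grasp_force: 0.0
```

step_arm([
  [0,0,0,0,0,0,0],
  [0,0,0,0,0,0,0],
  [0,0,0,0,0,0,0],
])

```text
clock: 1.6
position: [0.4129, -0.1854, 0.1732]
ee_rot: [0.766, 0.643, -0.0, 0.0]
ft_force: [0.6, 0.2, 1.0]
grip_width: 1.003
grasp_force: 0.0
```

```bash
cat >> h.py <<'E'
def where():
    o=manip.get_obs(); q=o["ee_rot"]; R=cv2.Rodrigues(np.zeros(3))[0]
    from scipy.spatial.transform import Rotation as S
    R=S.from_quat(q).as_matrix(); yaw=np.degrees(np.arctan2(R[1,1],R[0,1]))
    print("t",round(o["clock"],2),"pos mm",(o["position"]*1000).round(1),"closing deg",round(yaw,2),"tilt",np.degrees(R[:2,2]).round(2),"grip",round(o["grip_width"],3),round(o["grasp_force"],1),"q",o["joint_pos"].round(2))
    return o
E
python3 -c "from h import *;where()"
```

```text
t 1.6 pos mm [ 412.9 -185.4  173.2] closing deg -9.93 tilt [-0.01 -0.02] grip 1.003 0.0 q [ 0.89  0.03 -0.57  1.95  0.02  1.17  0.14]
```

step_arm([
  [0,9,14,-50,0,0,0],
  [0,9,14,-100,0,0,0],
  [0,9,14,-145,0,0,0],
  [0,9,14,-167,0,0,0],
  [0,9,14,-167,0,0,0],
  [1,9,14,-167,0,0,0],
  [1,9,14,-167,0,0,0],
  [1,9,14,-167,0,0,0],
  [1,9,14,-167,0,0,0],
  [1,9,14,-167,0,0,0],
], grip_force=40)

```text
clock: 2.6
position: [0.4234, -0.1715, 0.0079]
ee_rot: [0.765, 0.643, 0.0, 0.002]
ft_force: [-2.1, -1.2, 6.9]
grip_width: 0.628
grasp_force: 42.4
```

step_arm([
  [1,0,0,0,0,0,0],
  [1,0,0,0,0,0,0],
  [1,0,0,0,0,0,0],
  [1,0,0,30,0,0,0],
  [1,0,0,70,0,0,0],
  [1,0,0,120,0,0,0],
  [1,0,0,170,0,0,0],
  [1,0,0,170,0,0,0],
  [1,0,0,170,0,0,0],
])

```text
clock: 3.5
position: [0.4228, -0.1709, 0.1775]
ee_rot: [0.765, 0.644, 0.0, 0.002]
ft_force: [-0.6, -0.0, -4.3]
grip_width: 0.624
grasp_force: 45.4
```

```bash
python3 -c "
from h import *
where();t=cam('top');s=cam('side')
print([(x[0].round(1),x[1]) for x in labels(t)],[(x[0].round(1),x[1]) for x in labels(s)])
cv2.imwrite('pics/g1.png',np.hstack([cv2.resize(t[0][100:300,190:450],(400,308)),cv2.resize(s[0][60:320,180:460],(400,308))]))"
```

```text
t 3.5 pos mm [ 422.8 -170.9  177.5] closing deg -9.88 tilt [ 0.15 -0.14] grip 0.624 45.4 q [ 0.88  0.03 -0.6   1.93  0.02  1.18  0.1 ]
[(array([345.7, 224.5]), np.int32(177)), (array([302.3, 225.7]), np.int32(169)), (array([204.7, 227.9]), np.int32(178)), (array([411.3, 237.7]), np.int32(29))] [(array([291. , 234.9]), np.int32(190))]
```

View pics/g1.png

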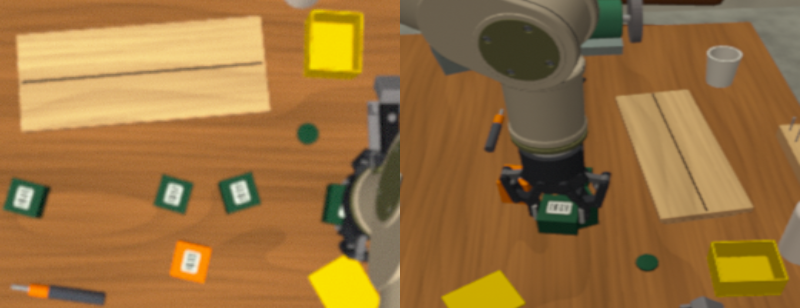

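The block is held cleanly in the fingers at (345,205) in the view, and the other blocks haven't moved. I'll carry it to its slot.

step_arm([
  [1,219,257,0,0,0,0.278],
  [1,219,257,0,0,0,0.278],
  [1,219,257,0,0,0,0.278],
  [1,219,257,0,0,0,0.278],
  [1,219,257,0,0,0,0.278],
  [1,219,257,0,0,0,0.278],
  [1,219,257,0,0,0,0.278],
  [1,219,257,0,0,0,0.278],
  [1,219,257,0,0,0,0.278],
  [1,219,257,0,0,0,0.278],
])

```text
clock: 4.6
position: [0.6406, 0.0853, 0.1747]
ee_rot: [0.669, 0.743, -0.001, -0.001]
ft_force: [-0.7, 0.3, -3.6]
grip_width: 0.623
grasp_force: 45.2
```

step_arm([
  [1,0,0,0,0,0,0],
  [1,0,0,-50,0,0,0],
  [1,0,0,-95,0,0,0],
  [1,0,0,-110,0,0,0],
  [1,0,0,-110,0,0,0],
  [1,0,0,-110,0,0,0],
])

```text
clock: 5.2
position: [0.6425, 0.0865, 0.0684]
ee_rot: [0.669, 0.743, 0.001, 0.001]
ft_force: [-0.1, 1.5, -2.2]
grip_width: 0.622
grasp_force: 45.1
```

```bash
python3 -c "from h import *;where()"
```

```text
t 5.2 pos mm [642.5  86.5  68.4] closing deg 6.04 tilt [0.14 0.03] grip 0.622 45.1 q [ 0.3   0.61 -0.7   1.54  0.42  1.14 -0.37]
```

step_arm([
  [1,0,0,-6,0,0,0],
  [1,0,0,-10,0,0,0],
  [1,0,0,-11,0,0,0],
  [1,0,0,-11,0,0,0],
  [0,0,0,-11,0,0,0],
  [0,0,0,-11,0,0,0],
  [0,0,0,-11,0,0,0],
  [0,0,0,-11,0,0,0],
  [0,0,0,30,0,0,0],
  [0,0,0,80,0,0,0],
])

```text
clock: 6.2
position: [0.6399, 0.0861, 0.145]
ee_rot: [0.669, 0.744, -0.002, -0.002]
ft_force: [1.7, 0.2, -0.4]
grip_width: 0.999
grasp_force: 0.0
```

step_arm([
  [0,-100,-60,40,0,0,0],
  [0,-160,-100,40,0,0,0],
  [0,-160,-100,40,0,0,0],
  [0,-160,-100,40,0,0,0],
  [0,-160,-100,40,0,0,0],
  [0,-160,-100,40,0,0,0],
])

```text
clock: 6.8
position: [0.4813, -0.0143, 0.1867]
ee_rot: [0.669, 0.743, -0.0, 0.001]
ft_force: [1.2, 0.4, -1.0]
grip_width: 1.003
grasp_force: 0.0
```

```bash
cat >> h.py <<'E'
C=np.array([.638,.119]); YAW=np.radians(5.97)
def shelfxy(p):
    d=np.array(p[:2])-C; return (1000*np.array([d[0]*np.cos(YAW)+d[1]*np.sin(YAW),-d[0]*np.sin(YAW)+d[1]*np.cos(YAW)])).round(1)
def survey(heights=(66,46,36,26)):
    t=cam('top')
    for x in labels(t):
        for base in (0,50):
            for h in heights:
                p=ray(t,x[0],(h+base)/1000)
                print(x[0].round(1) if h==heights[0] else '', 'base',base,'h',h,(p*1000).round(1)[:2],'shelf',shelfxy(p) if base else '')
        f=face(t,x[0],.04); print('   ang',round(f[2],1),np.array(f[1]).round(0))
    return t
E
python3 -c "
from h import *
where();t=survey((46,36));s=cam('side')
print([(x[0].round(1),x[1]) for x in labels(s)])
hsv=cv2.cvtColor(t[0],cv2.COLOR_BGR2HSV);g=hsv[...,2]
"
```

```text
t 6.8 pos mm [481.3 -14.3 186.7] closing deg 5.97 tilt [ 0.09 -0.09] grip 1.003 0.0 q [ 0.7   0.11 -0.8   1.86  0.09  1.21 -0.02]
[295.5 141.3] base 0 h 46 [653.4  88.7] shelf 
 base 0 h 36 [656.1  89.2] shelf 
[295.5 141.3] base 50 h 46 [640.   86.2] shelf [ -1.4 -32.8]
 base 50 h 36 [642.7  86.7] shelf [  1.3 -32.6]
   ang 1.6 [54. 48.]
[302.4 225.6] base 0 h 46 [442.9  66.9] shelf 
 base 0 h 36 [443.4  67.2] shelf 
[302.4 225.6] base 50 h 46 [440.5  65.6] shelf [-202.   -32.6]
 base 50 h 36 [441.   65.9] shelf [-201.5  -32.4]
   ang 75.5 [48. 48.]
[204.7 227.8] base 0 h 46 [433.9 302.8] shelf 
 base 0 h 36 [434.2 305.6] shelf 
[204.7 227.8] base 50 h 46 [431.9 289.1] shelf [-187.3  190.6]
 base 50 h 36 [432.3 291.9] shelf [-186.6  193.3]
   ang 76.9 [53. 49.]
[(array([378. , 180.7]), np.int32(94)), (array([302.3, 206.5]), np.int32(97)), (array([304.1, 227.1]), np.int32(123))]
```

stone4 is placed at shelf (1,-33) mm. Next is stone1.

step_arm([
  [0,-35,-23,0,0,0,0.14],
  [0,-35,-23,0,0,0,0.21],
  [0,-35,-23,-50,0,0,0.21],
  [0,-35,-23,-100,0,0,0.21],
  [0,-35,-23,-145,0,0,0.21],
  [0,-35,-23,-165,0,0,0.21],
  [0,-35,-23,-165,0,0,0.21],
  [1,-35,-23,-165,0,0,0.21],
  [1,-35,-23,-165,0,0,0.21],
  [1,-35,-23,-165,0,0,0.21],
])

```text
clock: 7.9
position: [0.4477, -0.0364, 0.0226]
ee_rot: [0.587, 0.81, 0.001, 0.001]
ft_force: [-0.7, 1.9, 5.1]
grip_width: 0.629
grasp_force: 43.6
```

step_arm([
  [1,0,0,0,0,0,0],
  [1,0,0,0,0,0,0],
  [1,0,0,0,0,0,0],
  [1,0,0,0,0,0,0],
  [1,0,0,0,0,0,0],
])

```text
clock: 8.4
position: [0.4477, -0.0364, 0.0226]
ee_rot: [0.587, 0.81, 0.001, 0.001]
ft_force: [-0.8, 1.2, 7.2]
grip_width: 0.633
grasp_force: 43.9
```

```bash
python3 -c "from h import *;where()"
```

```text
t 8.4 pos mm [447.7 -36.4  22.6] closing deg 18.11 tilt [ 0.17 -0.04] grip 0.633 43.9 q [ 0.68  0.28 -0.76  2.09  0.26  0.86  0.09]
```

step_arm([
  [1,0,0,40,0,0,0],
  [1,0,0,90,0,0,0],
  [1,0,0,140,0,0,0],
  [1,187,188,150,0,0,-0.211],
  [1,187,188,150,0,0,-0.211],
  [1,187,188,150,0,0,-0.211],
  [1,187,188,150,0,0,-0.211],
  [1,187,188,150,0,0,-0.211],
  [1,187,188,150,0,0,-0.211],
  [1,187,188,150,0,0,-0.211],
])

```text
clock: 9.4
position: [0.6342, 0.1559, 0.1707]
ee_rot: [0.668, 0.745, 0.001, -0.001]
ft_force: [-1.4, -0.5, -4.8]
grip_width: 0.624
grasp_force: 46.7
```

step_arm([
  [1,0,0,0,0,0,0],
  [1,0,0,-50,0,0,0],
  [1,0,0,-85,0,0,0],
  [1,0,0,-90,0,0,0],
  [1,0,0,-90,0,0,0],
  [1,0,0,-90,0,0,0],
])

```text
clock: 10.0
position: [0.6345, 0.1515, 0.0838]
ee_rot: [0.669, 0.743, 0.001, 0.001]
ft_force: [-0.9, 0.2, -4.7]
grip_width: 0.626
grasp_force: 46.5
```

```bash
python3 -c "from h import *;where()"
```

```text
t 10.0 pos mm [634.5 151.5  83.8] closing deg 5.97 tilt [0.18 0.04] grip 0.626 46.5 q [ 0.26  0.63 -0.78  1.52  0.47  1.18 -0.5 ]
```

step_arm([
  [1,0,0,-6,0,0,0],
  [1,0,0,-10,0,0,0],
  [1,0,0,-11,0,0,0],
  [1,0,0,-11,0,0,0],
  [0,0,0,-11,0,0,0],
  [0,0,0,-11,0,0,0],
  [0,0,0,-11,0,0,0],
  [0,0,0,-11,0,0,0],
  [0,0,0,30,0,0,0],
  [0,0,0,80,0,0,0],
])

```text
clock: 11.0
position: [0.6321, 0.151, 0.16]
ee_rot: [0.669, 0.743, -0.002, -0.001]
ft_force: [1.7, 0.7, 0.5]
grip_width: 1.0
grasp_force: 0.0
```

step_arm([
  [0,-50,0,20,0,0,0],
  [0,-160,50,20,0,0,0],
  [0,-160,50,20,0,0,0],
  [0,-160,50,20,0,0,0],
  [0,-160,50,20,0,0,0],
  [0,-160,50,20,0,0,0],
])

```text
clock: 11.6
position: [0.4737, 0.2013, 0.1815]
ee_rot: [0.669, 0.743, 0.0, 0.001]
ft_force: [1.2, 0.2, -0.2]
grip_width: 0.999
grasp_force: 0.0
```

```bash
python3 -c "
from h import *
where();t=survey((66,46,36,26));s=cam('side')
print([(x[0].round(1),x[1]) for x in labels(s)])
"
```

```text
t 11.6 pos mm [473.7 201.3 181.5] closing deg 6.03 tilt [ 0.08 -0.04] grip 0.999 0.0 q [ 0.37  0.24 -0.96  1.78  0.21  1.23 -0.55]
[267.1 140.8] base 0 h 66 [647.9 157.2] shelf 
 base 0 h 46 [653.3 159.7] shelf 
 base 0 h 36 [656. 161.] shelf 
 base 0 h 26 [658.7 162.2] shelf 
[267.1 140.8] base 50 h 66 [634.5 151. ] shelf [-0.2 32.2]
 base 50 h 46 [639.8 153.5] shelf [ 5.4 34.1]
 base 50 h 36 [642.5 154.8] shelf [ 8.2 35.1]
 base 50 h 26 [645.2 156. ] shelf [11. 36.]
   ang 5.9 [56. 55.]
[295.5 141.3] base 0 h 66 [648.2  87.7] shelf 
 base 0 h 46 [653.6  88.7] shelf 
 base 0 h 36 [656.3  89.2] shelf 
 base 0 h 26 [658.9  89.7] shelf 
[295.5 141.3] base 50 h 66 [634.7  85.2] shelf [ -6.8 -33.3]
 base 50 h 46 [640.1  86.2] shelf [ -1.3 -32.8]
 base 50 h 36 [642.8  86.7] shelf [  1.4 -32.6]
 base 50 h 26 [645.5  87.2] shelf [  4.1 -32.4]
   ang 1.6 [54. 48.]
[302.3 225.6] base 0 h 66 [442.   66.5] shelf 
 base 0 h 46 [443.  67.] shelf 
 base 0 h 36 [443.5  67.3] shelf 
 base 0 h 26 [443.9  67.5] shelf 
[302.3 225.6] base 50 h 66 [439.6  65.1] shelf [-202.9  -33. ]
 base 50 h 46 [440.6  65.7] shelf [-201.9  -32.5]
 base 50 h 36 [441.   65.9] shelf [-201.4  -32.3]
 base 50 h 26 [441.5  66.2] shelf [-200.9  -32.1]
   ang 75.1 [47. 48.]
[(array([295.9, 145.1]), np.int32(69)), (array([371.9, 156. ]), np.int32(85)), (array([378. , 180.7]), np.int32(94)), (array([302.3, 206.5]), np.int32(97))]
```

stone1 is placed too. stone3 is unchanged at (434,302.5).

step_arm([
  [0,-40,101,0,0,0,-0.15],
  [0,-40,101,0,0,0,-0.28],
  [0,-40,101,0,0,0,-0.35],
  [0,-40,101,-50,0,0,-0.35],
  [0,-40,101,-100,0,0,-0.35],
  [0,-40,101,-145,0,0,-0.35],
  [0,-40,101,-168,0,0,-0.35],
  [0,-40,101,-168,0,0,-0.35],
  [1,-40,101,-168,0,0,-0.35],
  [1,-40,101,-168,0,0,-0.35],
])

```text
clock: 12.7
position: [0.4347, 0.3033, 0.0148]
ee_rot: [0.788, 0.615, 0.001, 0.0]
ft_force: [0.1, -0.2, 0.6]
grip_width: 0.689
grasp_force: 0.0
```

step_arm([
  [1,0,0,0,0,0,0],
  [1,0,0,0,0,0,0],
  [1,0,0,0,0,0,0],
  [1,0,0,0,0,0,0],
  [1,0,0,0,0,0,0],
  [1,0,0,0,0,0,0],
])

```text
clock: 13.3
position: [0.4347, 0.3033, 0.0149]
ee_rot: [0.788, 0.615, 0.002, 0.0]
ft_force: [-0.2, 1.3, 7.3]
grip_width: 0.629
grasp_force: 43.9
```

```bash
python3 -c "from h import *;where()"
```

```text
t 13.3 pos mm [434.7 303.3  14.9] closing deg -14.06 tilt [0.17 0.08] grip 0.629 43.9 q [ 0.01  0.5  -0.84  1.89  0.46  0.95 -1.28]
```

step_arm([
  [1,0,0,40,0,0,0],
  [1,0,0,90,0,0,0],
  [1,0,0,140,0,0,0],
  [1,193,-86,150,0,0,0.35],
  [1,193,-86,150,0,0,0.35],
  [1,193,-86,150,0,0,0.35],
  [1,193,-86,150,0,0,0.35],
  [1,193,-86,150,0,0,0.35],
  [1,193,-86,150,0,0,0.35],
  [1,193,-86,150,0,0,0.35],
])

```text
clock: 14.3
position: [0.6256, 0.2172, 0.1632]
ee_rot: [0.669, 0.743, -0.0, -0.0]
ft_force: [-0.4, 0.6, -3.7]
grip_width: 0.624
grasp_force: 45.5
```

step_arm([
  [1,0,0,0,0,0,0],
  [1,0,0,-50,0,0,0],
  [1,0,0,-85,0,0,0],
  [1,0,0,-90,0,0,0],
  [1,0,0,-90,0,0,0],
  [1,0,0,-90,0,0,0],
])

```text
clock: 14.9
position: [0.6272, 0.2176, 0.0757]
ee_rot: [0.669, 0.743, 0.001, 0.001]
ft_force: [-0.0, 0.2, -3.3]
grip_width: 0.631
grasp_force: 45.3
```

```bash
python3 -c "from h import *;where()"
```

```text
t 14.9 pos mm [627.2 217.6  75.7] closing deg 6.05 tilt [0.17 0.08] grip 0.631 45.3 q [ 0.17  0.68 -0.82  1.49  0.52  1.2  -0.63]
```

step_arm([
  [1,0,0,-6,0,0,0],
  [1,0,0,-10,0,0,0],
  [1,0,0,-11,0,0,0],
  [1,0,0,-11,0,0,0],
  [0,0,0,-11,0,0,0],
  [0,0,0,-11,0,0,0],
  [0,0,0,-11,0,0,0],
  [0,0,0,-11,0,0,0],
  [0,0,0,30,0,0,0],
  [0,0,0,80,0,0,0],
])

```text
clock: 15.9
position: [0.6252, 0.2158, 0.1519]
ee_rot: [0.669, 0.743, -0.002, -0.001]
ft_force: [1.3, -0.3, 0.2]
grip_width: 1.001
grasp_force: 0.0
```

step_arm([
  [0,-50,0,20,0,0,0],
  [0,-160,0,20,0,0,0],
  [0,-160,0,20,0,0,0],
  [0,-160,0,20,0,0,0],
  [0,-160,0,20,0,0,0],
  [0,-160,0,20,0,0,0],
])

```text
clock: 16.5
position: [0.4674, 0.2161, 0.1735]
ee_rot: [0.669, 0.743, 0.0, 0.001]
ft_force: [-0.2, -0.9, -0.0]
grip_width: 1.003
grasp_force: 0.0
```

```bash
python3 -c "
from h import *
where();t=survey((46,26));s=cam('side')
print([(x[0].round(1),x[1]) for x in labels(s)])
"
```

```text
t 16.5 pos mm [467.4 216.1 173.5] closing deg 5.97 tilt [ 0.08 -0.01] grip 1.003 0.0 q [ 0.38  0.27 -1.02  1.79  0.25  1.22 -0.61]
[267.1 140.9] base 0 h 46 [653.  159.7] shelf 
 base 0 h 26 [658.3 162.1] shelf 
[267.1 140.9] base 50 h 46 [639.5 153.4] shelf [ 5.1 34.1]
 base 50 h 26 [644.9 155.9] shelf [10.7 36. ]
   ang 5.9 [57. 54.]
[295.6 141.2] base 0 h 46 [653.6  88.6] shelf 
 base 0 h 26 [659.   89.6] shelf 
[295.6 141.2] base 50 h 46 [640.2  86.1] shelf [ -1.3 -32.9]
 base 50 h 26 [645.6  87.1] shelf [  4.2 -32.5]
   ang 5.5 [53. 50.]
[240.3 145.2] base 0 h 46 [640.3 226. ] shelf 
 base 0 h 26 [645.4 229.9] shelf 
[240.3 145.2] base 50 h 46 [627.6 216.3] shelf [-0.3 97.9]
 base 50 h 26 [632.7 220.2] shelf [  5.2 101.2]
   ang 2.6 [54. 52.]
[302.4 225.6] base 0 h 46 [442.9  66.9] shelf 
 base 0 h 26 [443.9  67.5] shelf 
[302.4 225.6] base 50 h 46 [440.5  65.6] shelf [-202.   -32.6]
 base 50 h 26 [441.5  66.1] shelf [-201.   -32.1]
   ang 75.1 [47. 48.]
[(array([368.5, 151.5]), np.int32(186)), (array([378. , 180.7]), np.int32(94)), (array([302.4, 206.5]), np.int32(96))]
```

stone5, at (444,67.5), is next. I'll go down gently because it is low.

step_arm([
  [0,-23,-149,0,0,0,-0.15],
  [0,-23,-149,0,0,0,-0.29],
  [0,-23,-149,0,0,0,-0.366],
  [0,-23,-149,-40,0,0,-0.366],
  [0,-23,-149,-90,0,0,-0.366],
  [0,-23,-149,-130,0,0,-0.366],
  [0,-23,-149,-155,0,0,-0.366],
  [0,-23,-149,-164,0,0,-0.366],
  [0,-23,-149,-169,0,0,-0.366],
  [0,-23,-149,-169,0,0,-0.366],
])

```text
clock: 17.6
position: [0.4441, 0.0678, 0.0045]
ee_rot: [0.793, 0.609, 0.0, -0.0]
ft_force: [0.2, -0.7, 0.7]
grip_width: 0.996
grasp_force: 0.0
```

step_arm([
  [1,0,0,0,0,0,0],
  [1,0,0,0,0,0,0],
  [1,0,0,0,0,0,0],
  [1,0,0,0,0,0,0],
  [1,0,0,0,0,0,0],
  [1,0,0,0,0,0,0],
  [1,0,0,0,0,0,0],
])

```text
clock: 18.3
position: [0.4443, 0.0675, 0.0052]
ee_rot: [0.793, 0.609, 0.001, 0.001]
ft_force: [-1.0, -1.0, 6.7]
grip_width: 0.625
grasp_force: 41.6
```

```bash
python3 -c "from h import *;where()"
```

```text
t 18.3 pos mm [444.3  67.5   5.2] closing deg -14.97 tilt [ 0.12 -0.03] grip 0.625 41.6 q [ 0.53  0.35 -0.85  2.09  0.35  0.84 -0.79]
```

step_arm([
  [1,0,0,40,0,0,0],
  [1,0,0,90,0,0,0],
  [1,0,0,140,0,0,0],
  [1,204,-46,150,0,0,0.366],
  [1,204,-46,150,0,0,0.366],
  [1,204,-46,150,0,0,0.366],
  [1,204,-46,150,0,0,0.366],
  [1,204,-46,150,0,0,0.366],
  [1,204,-46,150,0,0,0.366],
  [1,204,-46,150,0,0,0.366],
])

```text
clock: 19.3
position: [0.6465, 0.0224, 0.1542]
ee_rot: [0.669, 0.744, -0.0, -0.0]
ft_force: [0.1, 0.6, -2.7]
grip_width: 0.628
grasp_force: 45.4
```

step_arm([
  [1,0,0,0,0,0,0],
  [1,0,0,-50,0,0,0],
  [1,0,0,-85,0,0,0],
  [1,0,0,-90,0,0,0],
  [1,0,0,-90,0,0,0],
  [1,0,0,-90,0,0,0],
])

```text
clock: 19.9
position: [0.6484, 0.022, 0.0667]
ee_rot: [0.669, 0.743, 0.001, 0.001]
ft_force: [0.2, -0.2, -1.0]
grip_width: 0.622
grasp_force: 45.3
```

```bash
python3 -c "from h import *;where()"
```

```text
t 19.9 pos mm [648.4  22.   66.7] closing deg 6.02 tilt [0.18 0.01] grip 0.622 45.3 q [ 0.48  0.66 -0.82  1.54  0.51  1.17 -0.33]
```

step_arm([
  [1,0,0,-6,0,0,0],
  [1,0,0,-10,0,0,0],
  [1,0,0,-11,0,0,0],
  [1,0,0,-11,0,0,0],
  [0,0,0,-11,0,0,0],
  [0,0,0,-11,0,0,0],
  [0,0,0,-11,0,0,0],
  [0,0,0,-11,0,0,0],
  [0,0,0,30,0,0,0],
  [0,0,0,80,0,0,0],
])

```text
clock: 20.9
position: [0.6459, 0.0212, 0.143]
ee_rot: [0.669, 0.743, -0.001, -0.002]
ft_force: [1.8, -0.5, 0.1]
grip_width: 1.001
grasp_force: 0.0
```

step_arm([
  [0,-50,0,20,0,0,0],
  [0,-200,-60,80,0,0,0],
  [0,-200,-60,80,0,0,0],
  [0,-200,-60,80,0,0,0],
  [0,-200,-60,80,0,0,0],
  [0,-200,-60,80,0,0,0],
  [0,-200,-60,80,0,0,0],
])

```text
clock: 21.6
position: [0.4476, -0.039, 0.2245]
ee_rot: [0.67, 0.743, -0.0, 0.001]
ft_force: [1.0, 0.3, -0.3]
grip_width: 1.001
grasp_force: 0.0
```

```bash
cat >> h.py <<'E'
def row():
    "row check: nearest expected slot for each label"
    t=cam('top'); L=labels(t)
    for n,h,sl in (('s3',46,99),('s1',66,33),('s4',36,-33),('s5',26,-99)):
        best=min(((np.hypot(*(shelfxy(ray(t,x[0],(50+h)/1000))-[0,sl])),x) for x in L),key=lambda b:b[0],default=None)
        if best: p=ray(t,best[1][0],(50+h)/1000); print(n,(p*1000).round(1),'shelf',shelfxy(p),'ang',round(face(t,best[1][0],p[2])[2],1))
    return t
E
python3 -c "
from h import *
where();t=row();s=cam('side')
print([(x[0].round(1),x[1]) for x in labels(s)])
g=lambda c,a,b,d,e:cv2.resize(c[0][a:b,d:e],(400,300),interpolation=2)
cv2.imwrite('pics/row.png',np.hstack([g(t,90,240,270-80,270+120),g(s,120,270,290,490)]))
# scanner detail
cv2.imwrite('pics/scan.png',np.hstack([cv2.resize(t[0][140:230,405:485],None,fx=5,fy=5,interpolation=2),cv2.resize(s[0][300:360,310:420],(400,450*60//110),interpolation=2) if 0 else cv2.resize(s[0][290:380,320:400],(400,450),interpolation=2)]))
"
```

```text
t 21.6 pos mm [447.6 -39.  224.5] closing deg 5.93 tilt [ 0.07 -0.12] grip 1.001 0.0 q [ 1.02 -0.02 -1.01  1.87 -0.01  1.28  0.12]
s3 [627.4 216.3  96. ] shelf [-0.4 97.9] ang 2.6
s1 [634.2 150.9 116. ] shelf [-0.5 32.1] ang 5.9
s4 [675.1  85.1  86. ] shelf [ 33.4 -37.6] ang 5.9
s5 [648.1  21.8  76. ] shelf [ -0.1 -97.7] ang 5.2
[(array([368.5, 151.5]), np.int32(187)), (array([390.5, 180.5]), np.int32(94)), (array([384.2, 201.4]), np.int32(107))]
```

View pics/row.png

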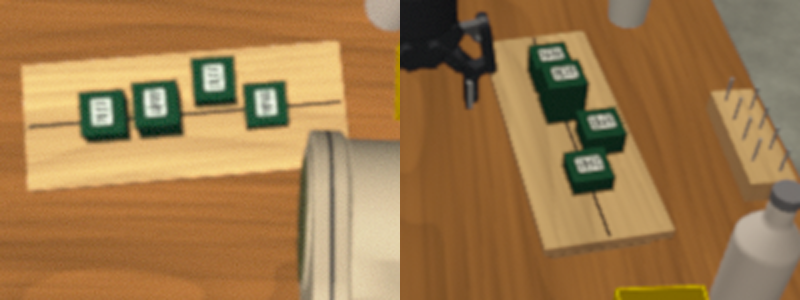

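View pics/scan.png

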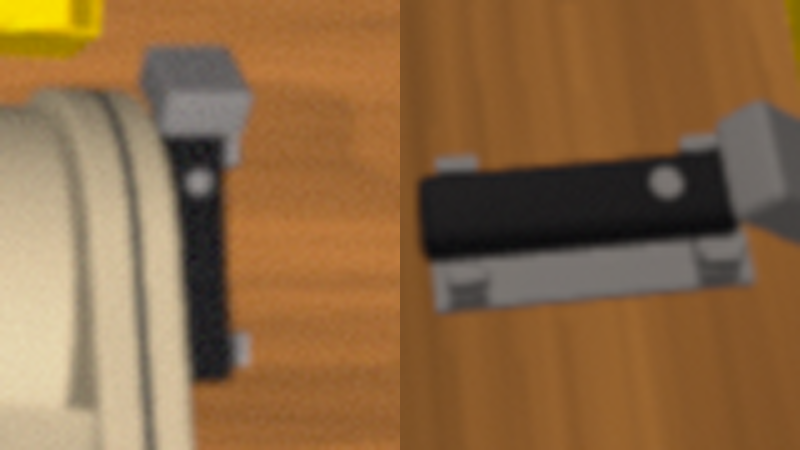

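The picture shows the knock has happened: stone4, at (213,80) in the left view, now stands about 33 mm behind the line. The other three are in line. The scanner is in its cradle, head towards +x. I'll regrasp stone4 and bring it back.

step_arm([
  [0,227,124,-10,0,0,0],
  [0,227,124,-10,0,0,0],
  [0,227,124,-10,0,0,0],
  [0,227,124,-10,0,0,0],
  [0,227,124,-10,0,0,0],
  [0,227,124,-10,0,0,0],
  [0,227,124,-10,0,0,0],
  [0,227,124,-60,0,0,0],
  [0,227,124,-100,0,0,0],
  [0,227,124,-100,0,0,0],
])

```text
clock: 22.7
position: [0.6711, 0.0842, 0.1176]
ee_rot: [0.669, 0.743, -0.004, -0.003]
ft_force: [-0.0, 0.5, -1.3]
grip_width: 1.003
grasp_force: 0.0
```

step_arm([
  [0,0,0,-30,0,0,0],
  [0,0,0,-55,0,0,0],
  [0,0,0,-67,0,0,0],
  [0,0,0,-67,0,0,0],
  [1,0,0,-67,0,0,0],
  [1,0,0,-67,0,0,0],
  [1,0,0,-67,0,0,0],
  [1,0,0,-67,0,0,0],
  [1,0,0,-67,0,0,0],
  [1,0,0,-67,0,0,0],
])

```text
clock: 23.7
position: [0.6753, 0.0858, 0.0591]
ee_rot: [0.669, 0.743, 0.001, 0.001]
ft_force: [-2.3, -0.9, 6.6]
grip_width: 0.625
grasp_force: 44.1
```

```bash
python3 -c "
from h import *
where()"
```

```text
t 23.7 pos mm [675.3  85.8  59.1] closing deg 6.01 tilt [0.14 0.01] grip 0.625 44.1 q [ 0.4   0.76 -0.89  1.44  0.61  1.22 -0.46]
```

step_arm([
  [1,0,0,5,0,0,0],
  [1,0,0,5,0,0,0],
  [1,-12,0,5,0,0,0],
  [1,-24,0,5,0,0,0],
  [1,-33,1,5,0,0,0],
  [1,-33,1,5,0,0,0],
  [1,-33,1,2,0,0,0],
  [1,-33,1,0,0,0,0],
  [1,-33,1,0,0,0,0],
  [1,-33,1,0,0,0,0],
])

```text
clock: 24.7
position: [0.6421, 0.0864, 0.0591]
ee_rot: [0.669, 0.743, 0.0, 0.001]
ft_force: [-7.9, -2.8, 16.1]
grip_width: 0.626
grasp_force: 45.6
```

step_arm([
  [0,0,0,0,0,0,0],
  [0,0,0,0,0,0,0],
  [0,0,0,0,0,0,0],
  [0,0,0,0,0,0,0],
  [0,0,0,40,0,0,0],
  [0,0,0,90,0,0,0],
  [0,0,0,130,0,0,0],
  [0,0,0,130,0,0,0],
])

```text
clock: 25.5
position: [0.6437, 0.0879, 0.1934]
ee_rot: [0.669, 0.743, 0.003, 0.003]
ft_force: [0.4, 0.3, -0.5]
grip_width: 1.0
grasp_force: 0.0
```

step_arm([
  [0,-100,-200,20,0,0,0],
  [0,-100,-200,20,0,0,0],
  [0,-100,-200,20,0,0,0],
  [0,-100,-200,20,0,0,0],
  [0,-100,-200,20,0,0,0],
  [0,-220,-70,20,0,0,0],
  [0,-220,-70,20,0,0,0],
  [0,-220,-70,20,0,0,0],
  [0,-220,-70,20,0,0,0],
  [0,-220,-70,20,0,0,0],
])

```text
clock: 26.5
position: [0.4196, 0.0188, 0.2069]
ee_rot: [0.668, 0.744, -0.002, 0.002]
ft_force: [0.4, -0.5, 0.7]
grip_width: 1.001
grasp_force: 0.0
```

```bash
python3 -c "
from h import *
where();t=row();s=cam('side')
print([(x[0].round(1),x[1]) for x in labels(s)])
"
```

```text
t 26.5 pos mm [419.6  18.8 206.9] closing deg 6.21 tilt [ 0.01 -0.36] grip 1.001 0.0 q [ 1.17 -0.15 -1.2   1.95 -0.14  1.25  0.12]
s3 [627.4 216.2  96. ] shelf [-0.4 97.8] ang 2.6
s1 [634.2 151.2 116. ] shelf [-0.4 32.5] ang 5.9
s4 [642.3  86.2  86. ] shelf [  0.8 -33.1] ang 5.9
s5 [648.1  21.7  76. ] shelf [ -0.  -97.8] ang 1.3
[(array([368.4, 151.5]), np.int32(189)), (array([378., 181.]), np.int32(97)), (array([384.2, 201.4]), np.int32(107))]
```

The row is whole again. Next is the scanner: I'll locate its axis and origin from several features in the first pictures.

```bash
python3 - <<'E'
from h import *
t=cam("top");s=cam("side")
T=cv2.imread("pics/top0.png");S=cv2.imread("pics/side0.png")
# button: brightest blob within the black handle, both views
def button(I,x0,x1,y0,y1):
    g=cv2.GaussianBlur(I,(3,3),0)[y0:y1,x0:x1].max(2).astype(float); w=np.clip(g-g.max()*.6,0,None); v,u=np.mgrid[y0:y1,x0:x1]
    return np.array([(u*w).sum(),(v*w).sum()])/w.sum()
bt=button(T,441,449,172,181);bs=button(S,369,378,322,331);X=tri(t,bt,s,bs);print('button',bt,bs,X,ray(t,bt,.042),ray(s,bs,.042))
t=(T,)+t[1:];s=(S,)+s[1:]
# top view: per-row handle right edge (dark->light), top edge at z=.042
print('front',ray(t,(441,149.3),.068)); print('rear bottom',ray(t,(444,215.4),.016)); 
g=T.max(2).astype(int); 
for v in range(184,212,4): print(v,list(g[v,432:458]))
g=S.max(2).astype(int)
print('side')
for u in (335,350,365): print(u,list(g[318:350,u]))
print(list(g[333,318:332]))
E
```

```text
button [444.31156419 175.98311564] [372.81003937 325.96653543] [ 0.57371398 -0.28641158  0.04299043] [ 0.57345826 -0.28674324  0.042     ] [ 0.57430964 -0.2858836   0.042     ]
front [ 0.63535519 -0.27127434  0.068     ]
rear bottom [ 0.47623439 -0.29228068  0.016     ]
184 [np.int64(150), np.int64(150), np.int64(149), np.int64(134), np.int64(104), np.int64(59), np.int64(28), np.int64(31), np.int64(38), np.int64(37), np.int64(33), np.int64(38), np.int64(34), np.int64(35), np.int64(40), np.int64(31), np.int64(43), np.int64(91), np.int64(137), np.int64(177), np.int64(189), np.int64(185), np.int64(186), np.int64(188), np.int64(185), np.int64(186)]
188 [np.int64(149), np.int64(149), np.int64(148), np.int64(145), np.int64(117), np.int64(75), np.int64(33), np.int64(30), np.int64(41), np.int64(40), np.int64(39), np.int64(40), np.int64(37), np.int64(42), np.int64(35), np.int64(33), np.int64(44), np.int64(82), np.int64(132), np.int64(173), np.int64(184), np.int64(187), np.int64(184), np.int64(187), np.int64(185), np.int64(185)]
192 [np.int64(148), np.int64(151), np.int64(149), np.int64(146), 
[... 2744 characters left out ...]
), np.int64(117), np.int64(110)]
365 [np.int64(140), np.int64(140), np.int64(131), np.int64(97), np.int64(50), np.int64(29), np.int64(28), np.int64(30), np.int64(28), np.int64(28), np.int64(28), np.int64(30), np.int64(28), np.int64(29), np.int64(30), np.int64(26), np.int64(21), np.int64(16), np.int64(17), np.int64(18), np.int64(48), np.int64(87), np.int64(113), np.int64(118), np.int64(118), np.int64(118), np.int64(117), np.int64(117), np.int64(117), np.int64(114), np.int64(109), np.int64(121)]
[np.int64(124), np.int64(127), np.int64(128), np.int64(129), np.int64(121), np.int64(89), np.int64(46), np.int64(27), np.int64(28), np.int64(30), np.int64(30), np.int64(31), np.int64(32), np.int64(31)]
```

```bash
python3 - <<'E'
from h import *
t=cam("top");s=cam("side")
for n,a in dict(rear=(333.6,344),front=(383.8,338.2)).items(): print(n,ray(s,a,.028).round(4))
print('side rear edge',ray(s,(323.6,333),.042).round(4),'far lips',ray(s,(331.2,321.5),.028).round(4),ray(s,(380,317.3),.028).round(4))
print('top far front lip end',ray(t,(451,170),.028),'rear lip',ray(t,(453.5,210),.028))
print('right edge',ray(t,(449.2,184),.042).round(4),ray(t,(450.6,204),.042).round(4))
S=cv2.imread("pics/side0.png");T=cv2.imread("pics/top0.png")
cv2.imwrite("pics/sc2.png",np.hstack([cv2.resize(T[142:222,420:470],(375,600),interpolation=2),cv2.resize(S[305:360,318:418],(425,600)) if 0 else cv2.resize(S[300:360,318:360],(420,600),interpolation=2)]))
E
```

```text
rear [ 0.4932 -0.3109  0.028 ]
front [ 0.5943 -0.3066  0.028 ]
side rear edge [ 0.4748 -0.2932  0.042 ] far lips [ 0.4926 -0.263   0.028 ] [ 0.5945 -0.2614  0.028 ]
top far front lip end [ 0.59192146 -0.30918983  0.028     ] rear lip [ 0.48933625 -0.31274012  0.028     ]
right edge [ 0.5533 -0.2986  0.042 ] [ 0.5029 -0.3008  0.042 ]
```

View pics/sc2.png

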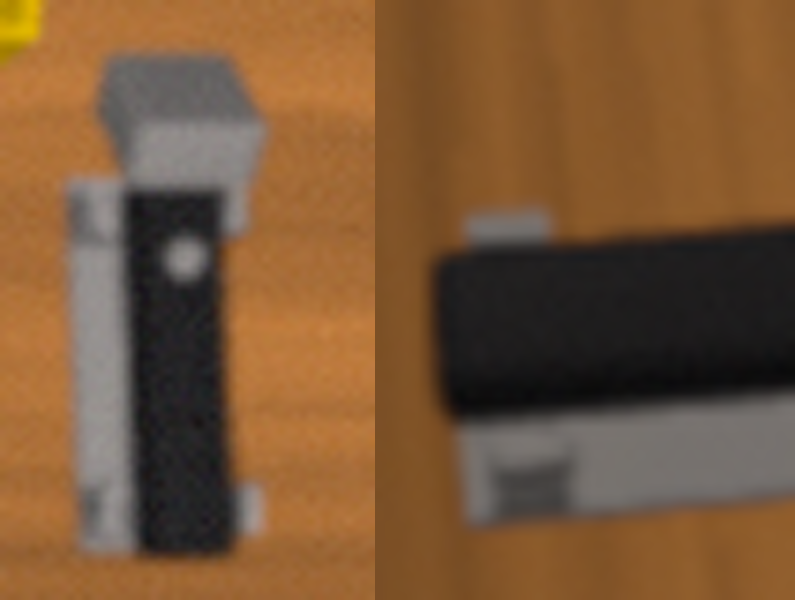

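The lips and the handle's end agree: the scanner's origin is at about (554.8,-285.7) mm with a yaw of about 2°. I'll go there with the closing line at 92°.

step_arm([
  [0,135,-305,-40,0,0,1.5],
  [0,135,-305,-40,0,0,1.5],
  [0,135,-305,-40,0,0,1.5],
  [0,135,-305,-40,0,0,1.5],
  [0,135,-305,-40,0,0,1.5],
  [0,135,-305,-40,0,0,1.5],
  [0,135,-305,-40,0,0,1.5],
  [0,135,-305,-40,0,0,1.5],
  [0,135,-305,-40,0,0,1.5],
  [0,135,-305,-40,0,0,1.5],
])

```text
clock: 27.8
position: [0.5564, -0.289, 0.1651]
ee_rot: [-0.019, 1.0, 0.002, -0.001]
ft_force: [0.3, 0.6, 0.4]
grip_width: 0.998
grasp_force: 0.0
```

step_arm([
  [0,0,0,0,0,0,0],
  [0,0,0,0,0,0,0],
  [0,0,0,0,0,0,0],
])

```text
clock: 28.1
position: [0.5564, -0.2886, 0.1666]
ee_rot: [-0.015, 1.0, 0.0, -0.0]
ft_force: [1.0, -0.1, 0.1]
grip_width: 0.999
grasp_force: 0.0
```

```bash
python3 -c "
from h import *
where()"
```

```text
t 28.1 pos mm [ 556.4 -288.6  166.6] closing deg 91.74 tilt [-0.03  0.05] grip 0.999 0.0 q [ 1.21  0.66 -1.16  1.5   0.61  1.39  1.61]
```

step_arm([
  [0,-1,3,-50,0,0,0],
  [0,-1,3,-95,0,0,0],
  [0,-1,3,-130,0,0,0],
  [0,-1,3,-145,0,0,0],
  [0,-1,3,-153,0,0,0],
  [0,-1,3,-154,0,0,0],
  [0,-1,3,-154,0,0,0],
], grip_force=50)

```text
clock: 28.8
position: [0.5564, -0.2857, 0.0147]
ee_rot: [-0.017, 1.0, -0.0, 0.001]
ft_force: [-0.2, -0.0, -0.2]
grip_width: 1.0
grasp_force: 0.0
```

step_arm([
  [1,0,0,0,0,0,0],
  [1,0,0,0,0,0,0],
  [1,0,0,0,0,0,0],
  [1,0,0,0,0,0,0],
  [1,0,0,0,0,0,0],
  [1,0,0,0,0,0,0],
  [1,0,0,0,0,0,0],
  [1,0,0,0,0,0,0],
  [1,0,0,0,0,0,0],
])

```text
clock: 29.7
position: [0.5557, -0.2856, 0.0137]
ee_rot: [-0.017, 1.0, -0.0, 0.0]
ft_force: [-2.1, 0.3, 6.3]
grip_width: 0.345
grasp_force: 50.4
```

```bash
python3 -c "
from h import *
where()"
```

```text
t 29.7 pos mm [ 555.7 -285.6   13.7] closing deg 91.95 tilt [ 0.03 -0.02] grip 0.345 50.4 q [ 1.14  0.8  -1.04  1.63  0.75  1.15  1.52]
```

step_arm([
  [1,0,0,20,0,0,0],
  [1,0,0,60,0,0,0],
  [1,0,0,110,0,0,0],
  [1,0,0,160,0,0,0],
  [1,-56,30,180,0,0,0],
  [1,-56,80,180,0,0,0],
  [1,-56,80,180,0,0,0],
  [1,-56,80,180,0,0,0],
])

```text
clock: 30.5
position: [0.4991, -0.2033, 0.1944]
ee_rot: [-0.019, 1.0, -0.001, -0.0]
ft_force: [-0.1, -0.6, -1.9]
grip_width: 0.344
grasp_force: 49.7
```

```bash
python3 - <<'E'
from h import *
where();t=row();s=cam('side')
o=manip.get_obs()
p=o['position'];
cv2.imwrite('pics/held.png',np.hstack([cv2.resize(t[0][100:250,330:480],(400,400),interpolation=2),cv2.resize(s[0][150:350,280:480],(400,400),interpolation=2)]))
E
```

```text
t 30.5 pos mm [ 499.1 -203.3  194.4] closing deg 92.16 tilt [ 0.   -0.12] grip 0.344 49.7 q [ 1.35  0.47 -1.31  1.69  0.47  1.34  1.56]
s3 [627.5 216.4  96. ] shelf [-0.3 97.9] ang 2.6
s1 [634.3 151.  116. ] shelf [-0.4 32.2] ang 5.9
s4 [642.4  86.1  86. ] shelf [  0.9 -33.1] ang 6.2
s5 [648.1  21.8  76. ] shelf [ -0.1 -97.7] ang 5.2
```

View pics/held.png

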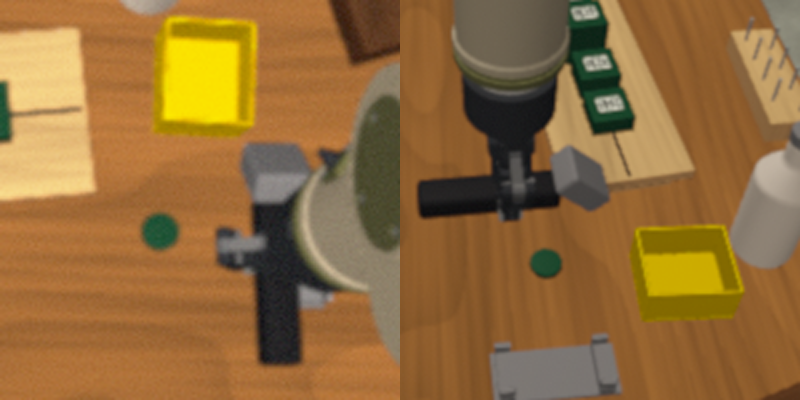

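The scanner is held and looks level, head towards +x. The empty cradle is at (555,365) in the right half. I'll check its pitch by projecting the expected corners.

```bash
python3 - <<'E'
from h import *
t=cam('top');s=cam('side');p=manip.get_obs()['position']; y=np.radians(2.1)
def W(a): a=np.array(a)/1000; return p+np.array([-.0009,0,.0023])+np.array([a[0]*np.cos(y)-a[1]*np.sin(y),a[0]*np.sin(y)+a[1]*np.cos(y),a[2]])
for c,n in((t,'top'),(s,'side')):
    I=cv2.resize(c[0],None,fx=4,fy=4,interpolation=2)
    for a in [(-80,15,26),(-80,-15,26),(-80,-15,0),(50,15,26),(50,-15,26),(95,22,52),(95,-22,52),(18,0,26)]:
        q=proj(c,W(a))*4; cv2.circle(I,tuple(int(x) for x in q),3,(0,0,255),-1)
    q=proj(c,W((0,0,13)))*4; u,v=map(int,q); cv2.imwrite(f'pics/p_{n}.png',I[v-250:v+250,u-200:u+200])
cv2.imwrite('pics/p.png',np.hstack([cv2.imread('pics/p_top.png'),cv2.imread('pics/p_side.png')]))
E
```

```text
(no output)
```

View pics/p.png

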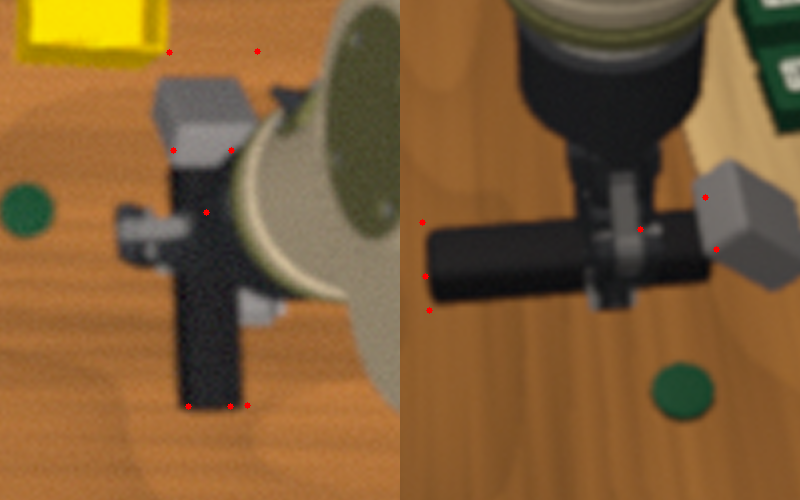

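The grip is level within about half a degree and the offset is within 2–4 mm of the model, which is well inside the 10 mm reading window. Now stone1.

step_arm([
  [1,0,350,0,0,0,0],
  [1,0,350,0,0,0,0],
  [1,0,350,0,0,0,0],
  [1,0,350,0,0,0,0],
  [1,0,350,0,0,0,0],
  [1,0,350,0,0,0,0],
  [1,0,350,0,0,0,0],
  [1,0,350,-20,0,0,0],
  [1,0,350,-20,0,0,0],
  [1,0,350,-20,0,0,0],
])

```text
clock: 31.7
position: [0.4997, 0.1438, 0.173]
ee_rot: [-0.017, 1.0, 0.0, -0.001]
ft_force: [0.0, 0.1, -1.1]
grip_width: 0.342
grasp_force: 49.8
```

step_arm([
  [1,0,0,0,0,0,0],
  [1,0,0,0,0,0,0],
])

```text
clock: 31.9
position: [0.5001, 0.1434, 0.1737]
ee_rot: [-0.016, 1.0, 0.0, 0.0]
ft_force: [-0.4, 0.3, -1.3]
grip_width: 0.343
grasp_force: 49.8
```

```bash
python3 - <<'E'
from h import *
where();t=row()
E
```

```text
t 31.9 pos mm [500.1 143.4 173.7] closing deg 91.82 tilt [0.03 0.01] grip 0.343 49.8 q [ 0.71  0.42 -1.29  1.77  0.43  1.28  0.91]
s3 [639.6  85.6  96. ] shelf [ -1.9 -33.4] ang 5.9
s1 [634.2  84.6 116. ] shelf [ -7.3 -33.8] ang 5.9
s4 [642.3  86.1  86. ] shelf [  0.9 -33.2] ang 5.9
s5 [648.1  21.8  76. ] shelf [ -0.1 -97.7] ang 1.3
```

step_arm([
  [1,-1,3,-17,0,0,0],
  [1,-1,3,-17,0,0,0],
  [1,-1,3,-17,0,0,0],
  [1,-1,3,-17,0,0,0],
  [1,-1,3,-17,0,0,0],
  [1,-1,3,-17,0,0,0],
  [1,-1,3,-17,0,0,0],
  [1,-1,3,-17,0,0,0],
  [1,-1,3,-17,0,0,0],
  [1,-1,3,-17,0,0,0],
])

```text
clock: 32.95
position: [0.4984, 0.1476, 0.1562]
ee_rot: [-0.017, 1.0, 0.0, -0.0]
ft_force: [0.1, -0.0, -2.5]
grip_width: 0.342
grasp_force: 49.9
```

step_arm([
  [1,0,0,0,0,0,0],
  [1,0,0,0,0,0,0],
  [1,0,0,0,0,0,0],
  [1,0,0,0,0,0,0],
  [1,0,0,0,0,0,0],
])

```text
clock: 33.45
position: [0.4984, 0.1476, 0.1562]
ee_rot: [-0.017, 1.0, 0.0, 0.0]
ft_force: [0.4, 1.3, -1.3]
grip_width: 0.344
grasp_force: 49.9
```

```bash
python3 - <<'E'
from h import *
where();s=cam('side')
cv2.imwrite('pics/read1.png',cv2.resize(s[0][90:240,290:440],(600,600),interpolation=2))
E
```

```text
t 33.45 pos mm [498.4 147.6 156.2] closing deg 91.96 tilt [0.   0.01] grip 0.344 49.9 q [ 0.68  0.44 -1.28  1.79  0.45  1.25  0.89]
```

View pics/read1.png

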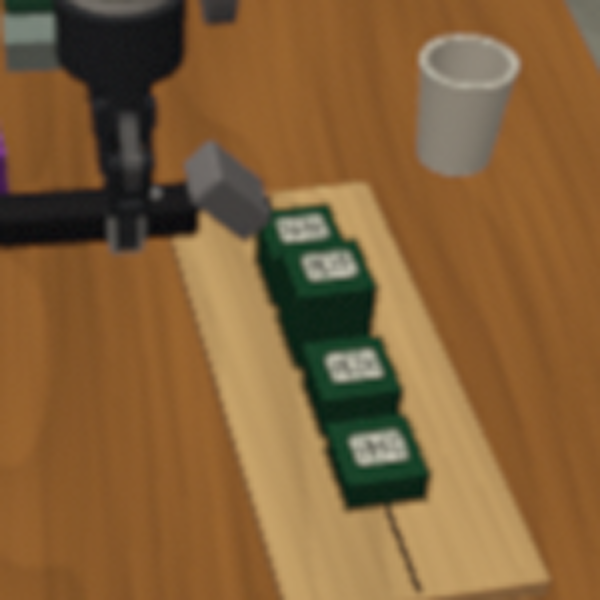

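The side view shows the scanner head at (230,190), aimed forward and down at the tall block's label (330,265), from beside it and clear of the row. It has been held for well over a second. Next are stone3, stone4 and stone5.

step_arm([
  [1,-6,40,0,0,0,0],
  [1,-6,64,0,0,0,0],
  [1,-6,64,-20,0,0,0],
  [1,-6,64,-20,0,0,0],
  [1,-6,64,-20,0,0,0],
  [1,-6,64,-20,0,0,0],
  [1,-6,64,-20,0,0,0],
  [1,-6,64,-20,0,0,0],
  [1,-6,64,-20,0,0,0],
  [1,-6,64,-20,0,0,0],
])

```text
clock: 34.5
position: [0.4925, 0.2114, 0.1363]
ee_rot: [-0.017, 1.0, 0.0, 0.0]
ft_force: [0.3, 0.1, -1.6]
grip_width: 0.34
grasp_force: 49.9
```

step_arm([
  [1,0,0,0,0,0,0],
  [1,0,0,0,0,0,0],
  [1,0,0,0,0,0,0],
  [1,0,0,0,0,0,0],
  [1,0,0,0,0,0,0],
  [1,0,0,0,0,0,0],
  [1,0,0,0,0,0,0],
  [1,0,0,0,0,0,0],
])

```text
clock: 35.3
position: [0.4924, 0.2116, 0.1361]
ee_rot: [-0.017, 1.0, 0.0, -0.0]
ft_force: [-0.1, 1.2, -1.3]
grip_width: 0.344
grasp_force: 49.9
```

```bash
python3 - <<'E'
from h import *
where();row()
E
```

```text
t 35.3 pos mm [492.4 211.6 136.1] closing deg 91.96 tilt [-0.  0.] grip 0.344 49.9 q [ 0.5   0.5  -1.22  1.77  0.49  1.23  0.75]
s3 [627.4 216.3  96. ] shelf [-0.4 97.9] ang 2.6
s1 [634.3 151.1 116. ] shelf [-0.3 32.3] ang 5.9
s4 [642.4  86.2  86. ] shelf [  0.9 -33.1] ang 6.2
s5 [648.2  21.7  76. ] shelf [  0.1 -97.8] ang 5.2
```

step_arm([
  [1,0,-45,5,0,0,0],
  [1,8,-90,5,0,0,0],
  [1,15,-130,0,0,0,0],
  [1,15,-130,-10,0,0,0],
  [1,15,-130,-10,0,0,0],
  [1,15,-130,-10,0,0,0],
  [1,15,-130,-10,0,0,0],
  [1,15,-130,-10,0,0,0],
  [1,15,-130,-10,0,0,0],
  [1,15,-130,-10,0,0,0],
])

```text
clock: 36.35
position: [0.5074, 0.0819, 0.1263]
ee_rot: [-0.017, 1.0, 0.0, 0.0]
ft_force: [-0.1, -0.6, -1.7]
grip_width: 0.342
grasp_force: 50.1
```

step_arm([
  [1,0,0,0,0,0,0],
  [1,0,0,0,0,0,0],
  [1,0,0,0,0,0,0],
  [1,0,0,0,0,0,0],
  [1,0,0,0,0,0,0],
  [1,0,0,0,0,0,0],
  [1,0,0,0,0,0,0],
  [1,0,0,0,0,0,0],
])

```text
clock: 37.15
position: [0.5074, 0.0815, 0.1261]
ee_rot: [-0.017, 1.0, 0.0, -0.0]
ft_force: [0.6, 0.4, -1.2]
grip_width: 0.348
grasp_force: 50.1
```

```bash
python3 - <<'E'
from h import *
where()
E
```

```text
t 37.15 pos mm [507.4  81.5 126.1] closing deg 91.96 tilt [-0.  0.] grip 0.348 50.1 q [ 0.8   0.46 -1.25  1.83  0.47  1.19  1.  ]
```

step_arm([
  [1,6,-40,0,0,0,0],
  [1,6,-64,0,0,0,0],
  [1,6,-64,-10,0,0,0],
  [1,6,-64,-10,0,0,0],
  [1,6,-64,-10,0,0,0],
  [1,6,-64,-10,0,0,0],
  [1,6,-64,-10,0,0,0],
  [1,6,-64,-10,0,0,0],
  [1,6,-64,-10,0,0,0],
  [1,6,-64,-10,0,0,0],
])

```text
clock: 38.15
position: [0.5134, 0.0176, 0.1162]
ee_rot: [-0.017, 1.0, 0.0, 0.0]
ft_force: [0.6, -0.0, -1.1]
grip_width: 0.345
grasp_force: 50.1
```

step_arm([
  [1,0,0,0,0,0,0],
  [1,0,0,0,0,0,0],
  [1,0,0,0,0,0,0],
  [1,0,0,0,0,0,0],
  [1,0,0,0,0,0,0],
  [1,0,0,0,0,0,0],
  [1,0,0,0,0,0,0],
  [1,0,0,0,0,0,0],
])

```text
clock: 38.95
position: [0.5134, 0.0176, 0.1161]
ee_rot: [-0.017, 1.0, 0.0, -0.0]
ft_force: [-0.7, 0.8, -1.3]
grip_width: 0.343
grasp_force: 50.1
```

```bash
python3 - <<'E'
from h import *
where();row();s=cam('side')
cv2.imwrite('pics/read5.png',cv2.resize(s[0][130:280,290:440],(600,600),interpolation=2))
E
```

```text
t 38.95 pos mm [513.4  17.6 116.1] closing deg 91.96 tilt [-0.    0.01] grip 0.343 50.1 q [ 0.91  0.48 -1.24  1.85  0.49  1.18  1.11]
s3 [627.5 216.4  96. ] shelf [-0.3 98. ] ang 2.6
s1 [634.2 151.  116. ] shelf [-0.4 32.2] ang 5.9
s4 [642.3 154.8  86. ] shelf [ 8.  35.1] ang 5.9
s5 [645. 156.  76.] shelf [10.8 36.1] ang 5.9
```

View pics/read5.png

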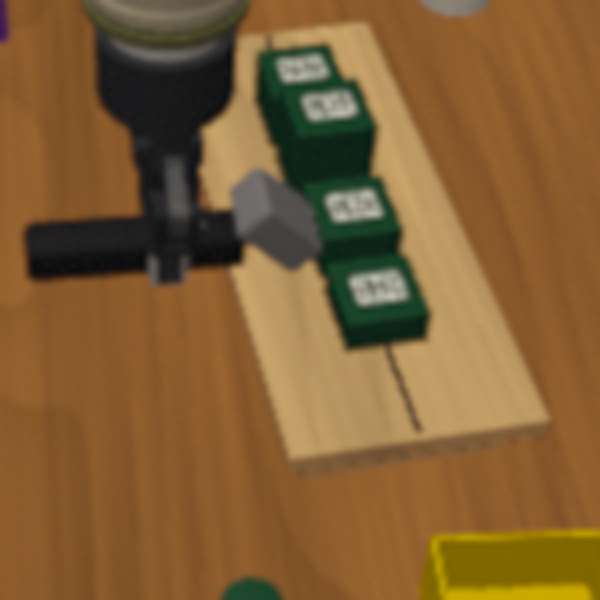

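The side view shows the head at (275,220), aimed at the shortest block's label (378,287). The row is still straight. All four labels have been read in order, so I'll take the scanner home.

step_arm([
  [1,0,0,45,0,0,0],
  [1,0,-30,80,0,0,0],
  [1,10,-80,80,0,0,0],
  [1,20,-125,80,0,0,0],
  [1,30,-170,80,0,0,0],
  [1,42,-215,80,0,0,0],
  [1,42,-260,80,0,0,0],
  [1,42,-303,80,0,0,0],
  [1,42,-303,80,0,0,0],
  [1,42,-303,80,0,0,0],
])

```text
clock: 40.05
position: [0.5551, -0.2863, 0.1956]
ee_rot: [-0.016, 1.0, 0.001, -0.0]
ft_force: [0.2, 1.5, -2.0]
grip_width: 0.348
grasp_force: 50.4
```

step_arm([
  [1,0,0,-40,0,0,0],
  [1,0,0,-80,0,0,0],
  [1,0,0,-120,0,0,0],
  [1,0,0,-140,0,0,0],
  [1,0,0,-140,0,0,0],
  [1,0,0,-140,0,0,0],
  [1,0,0,-140,0,0,0],
])

```text
clock: 40.75
position: [0.5568, -0.2855, 0.0585]
ee_rot: [-0.017, 1.0, -0.001, 0.001]
ft_force: [0.3, -0.2, -0.8]
grip_width: 0.347
grasp_force: 50.3
```

```bash
python3 - <<'E'
from h import *
where()
E
```

```text
t 40.75 pos mm [ 556.8 -285.5   58.5] closing deg 91.98 tilt [ 0.16 -0.06] grip 0.347 50.3 q [ 1.16  0.74 -1.06  1.6   0.68  1.21  1.56]
```

step_arm([
  [1,-1,0,-20,0,0,0],
  [1,-1,0,-35,0,0,0],
  [1,-1,0,-41,0,0,0],
  [1,-1,0,-43,0,0,0],
  [1,-1,0,-43,0,0,0],
  [1,-1,0,-43,0,0,0],
])

```text
clock: 41.35
position: [0.5543, -0.2856, 0.0137]
ee_rot: [-0.017, 1.0, -0.0, -0.0]
ft_force: [-5.1, -0.0, 7.4]
grip_width: 0.34
grasp_force: 51.5
```

```bash
python3 - <<'E'
from h import *
where()
E
```

```text
t 41.35 pos mm [ 554.3 -285.6   13.7] closing deg 91.95 tilt [-0.04 -0.02] grip 0.34 51.5 q [ 1.13  0.79 -1.02  1.63  0.73  1.14  1.54]
```

It's seated at the same height it was gripped at. I'll open the fingers, rise and clear the view.

step_arm([
  [0,0,0,0,0,0,0],
  [0,0,0,0,0,0,0],
  [0,0,0,0,0,0,0],
  [0,0,0,0,0,0,0],
  [0,0,0,0,0,0,0],
  [0,0,0,0,0,0,0],
  [0,0,0,30,0,0,0],
  [0,0,0,80,0,0,0],
  [0,0,0,130,0,0,0],
  [0,0,0,180,0,0,0],
])

```text
clock: 42.35
position: [0.5541, -0.2852, 0.1951]
ee_rot: [-0.017, 1.0, 0.0, -0.0]
ft_force: [0.3, -1.1, -0.3]
grip_width: 1.0
grasp_force: 0.0
```

step_arm([
  [0,-50,0,20,0,0,0],
  [0,-100,0,20,0,0,0],
  [0,-140,0,20,0,0,0],
  [0,-140,0,20,0,0,0],
  [0,-140,0,20,0,0,0],
  [0,-140,0,20,0,0,0],
])

```text
clock: 42.95
position: [0.4148, -0.2856, 0.2134]
ee_rot: [-0.017, 1.0, -0.0, 0.0]
ft_force: [0.9, 0.3, 0.2]
grip_width: 1.002
grasp_force: 0.0
```

```bash
python3 - <<'E'
from h import *
where();t=row();s=cam('side')
cv2.imwrite('pics/end.png',np.hstack([cv2.resize(t[0][90:250,190:480],(400,221)),cv2.resize(s[0][100:380,190:450],(400,431))[:221]]) if 0 else np.hstack([cv2.resize(t[0][90:240,330:480],(400,400)),cv2.resize(s[0][130:380,260:510],(400,400))]))
E
```

```text
t 42.95 pos mm [ 414.8 -285.6  213.4] closing deg 91.95 tilt [ 0.03 -0.03] grip 1.002 0.0 q [ 1.69  0.34 -1.37  1.75  0.35  1.33  1.85]
s3 [627.6 216.5  96. ] shelf [-0.2 98. ] ang 2.6
s1 [634.4 151.  116. ] shelf [-0.3 32.2] ang 5.9
s4 [642.4  86.2  86. ] shelf [  1.  -33.1] ang 5.5
s5 [648.1  21.8  76. ] shelf [ -0.1 -97.7] ang 1.3
```

View pics/end.png

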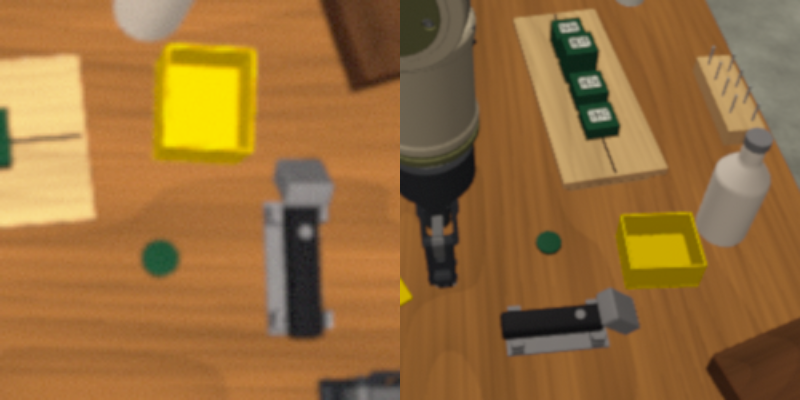

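The scanner is back in its cradle, with its head at (303,180) in the left half. The row is straight on the line, the tub is in place and the arm is clear, so I'll hand it in.

```bash
python3 -c "
from workcell import manip
print(manip.hand_in())"
```

```text
the job is handed in; nothing more can be done
None
```

I've handed the job in: the four green blocks present (the 56 mm one was absent) stand in a row on the shelf line, the scanner was held on each label from tallest to shortest, and it is back in its cradle; the tub wasn't touched, the 36 mm block was put back after being knocked aside, and the hand-in returned no verdict, so the reads are judged from measured poses only.

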